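# Pin the caddy gate shut

## Task

Swing the gate of the wooden caddy fully shut, so that the steel eye at its end lines up between the two steel knuckles on the caddy's corner. Then take the longer of the two pins out of the block and thread it from above through knuckle, eye and knuckle until its collar rests on the upper knuckle, and let go of it.

Things in the scene. Friction and masses are not known exactly. Their poses are not given: they have to be found in the camera images.
- gate (a joint): Gate of the wooden caddy (fixed open-fronted tray, 160 deep, 200 wide, 70 mm high, jars at its back): angle in rad, 0 fully shut at its stop, eye in line with the knuckles; grows to 1.1 as the free end swings out towards the robot. Vertical hinge at the caddy's left front corner; it turns easily and stays where left.
- gate_rail (a point): Point in the middle of the gate's wooden rail (14 mm thick, 20 high), 44 mm above the worktop, moving with the gate. y runs along the rail to the hinge axis, 130 mm off at +y; the centre of the steel eye at the free end (30 mm hole, 42 outside, 18 high) is 70 mm off at -y. x is square to the rail: push that way to shut it. z up.
- latch_mouth (a point): Centre of the rim of the upper steel knuckle at the caddy's right front corner, 76 mm above the worktop, fixed to the caddy. Rim 43 mm across; the mouth narrows from 34 to 20 mm within 13 mm. Below it: the gap for the gate's eye (eye 35 to 53 mm above the worktop), then the lower knuckle (24 mm hole, 17 to 31 mm up). z up, along the hole.
- pin_grip (a point): Centre of the wooden grip (22 mm thick, 52 high) of the long pin, loose and upright in a fixed wooden block 50x150x34 mm, in a hole 28 deep. z up the pin. Collar 46 mm wide, underside 31 mm below this point; then a 14 mm shaft, 66 long, tapered tip 97 mm below this point. A short pin (same grip and collar, shaft 32) stands 90 mm off in the other hole, on either side.
Things that resemble listed ones, but are neither listed nor needed, are in the scene too. What is shaped like the part that bears pin_grip but blue or pink is not meant.

How it is judged:
By the outcome, as a careful person would: the job done as asked, in the order asked, and still so for the second after the job is handed in, with the robot touching nothing.
It also fails if it takes over 58 s, if anything falls off the work surface, if the arm or the gripper's body presses on something with over 40 N, if the wrist force passes 120 N, or if a joint passes its speed limit or range.

## Robot

A 6-joint arm with a two-finger parallel gripper is mounted at the origin on a cart in front of the work surface, level with it; the furniture and walls round the work are solid. World frame = base frame: x ahead of the robot, y to its left, z up, the work surface at z = 0. Lengths are in mm, angles in degrees, forces in N, time in s.
With the tool pointing down it reaches from about 350 to 875 mm from the base axis. Payload 4.2 kg.
Tool frame: the origin (TCP) lies at the very end of the fingers, on their centre line; the grasp point (between the pads) lies bot.tcp_to_grasp behind it (bot.tcp_to_grasp is the distance from the TCP to the grasp point, in mm); z points along the fingers, y is the line along which they close (so a half turn about z gives the same grasp; the last joint's range is limited). The gripper opens to 87 mm and grips with 3 to 60 N. Pads are 19 mm wide; open, the fingers measure 117 mm over their backs; the gripper's body (75 mm by 190 mm) begins 51 mm behind the grasp point.
Start: joints at [14.817, 22.042, 0.453, 0, -68.411, -14.817], TCP at [624.979, 0.025, 222.55] pointing down, gripper open.
Joint ranges: [-179.83, 179.83], [-69.29, 118.12], [-61.27, 80.66], [-181.25, 117.63], [-171.15, -9.14], [-177.46, 177.46]. Speed limits (degrees/s): [159.86, 159.86, 180, 180, 180, 180].

## Interface

Orientations are given as [roll, pitch, yaw] about the fixed x, y, z axes, in that order (R = Rz(yaw) Ry(pitch) Rx(roll)).
In Python, from rig import readout, grab_frame, camera_info, workorder, bot gives the robot as it stands.
- The arm moves only by the shell command python3 -m inch 'ROWS' [FORCE]. ROWS is JSON, a list of rows, each a list of 3 entries, a list of its own where there are three numbers: the shift along the tool's x, y, z in m, then the turn, a rotation vector about the tool's x, y, z in degrees, then the opening, from 0 (shut) to 1 (fully open). A call has 1 to 5 rows; each row shifts and turns the commanded pose from where the row before left it, along the tool's axes as they then stand; what a row does not reach is not made up. A row lasts 1/8 s, in which the tool goes at most 62.5 mm and 10.7 degrees, less where a joint would pass 70% of its speed; a pose out of reach is approached as far as the arm can. A call is refused whole if a number of a shift passes 0.0625 or a number of a turn 10.7, either way. A call with a gripper value outside its range is refused whole. The fingers move at their own pace and stop on an object; FORCE is the grip in N (left out, the last holds). Time passes only in rows, so rows that do not move let the fingers close. It gives the time, the measured TCP pose, the force, the opening and the grip force at its end, in the units of the state.
- readout.get_obs(): the state, without advancing time (a new reading comes with each control period).
- grab_frame(name): name is "scene" or "side" or "wrist"; returns (picture, depth): 384x512x3 uint8, red, green, blue; 384x512 float32, mm along the optical axis (not along the pixel's ray), 0 where there is no reading.
- camera_info(name): a dict with "fx", "fy", "cx", "cy" (pixels), "R" (3x3) and "t" (3): a world point X has camera coordinates R X + t; the wrist camera has in their place "T_tool_cam" (4x4, takes a point from camera to tool coordinates, whose origin is the TCP and whose axes are the flange's). Camera axes: x right, y down, z forward; pixel columns grow to the right and rows downward; lengths in mm; the calibration is good to about 2 mm. A picture is of the moment at which its call begins: read the wrist's pose just before it. camera_info takes no time and is no camera call.
- workorder.sign_off(): hands the job in; it is judged then, once.
The state is a dict: "clock": time; "q": joint angles; "dq": joint speeds; "effort": joint torques, N m; "ee_pos": TCP position; "orientation": TCP orientation; "ft_force": force on the tool from outside, world axes, zero at the start; "torque": the same for the moment, N m; "gripper_width": finger opening in mm; "grasp_force": force on a finger pad.
Only numpy, scipy, OpenCV 4.12 (cv2) and the standard library are available. Lean on these libraries where they do the work, as an engineer would, in place of code of your own. Each camera call takes 0.05 s, during which the arm holds its last target. There are 200 camera calls.

## Working session

There is one attempt and no reset: what is moved stays moved. The work goes in short steps, Python scripts to look and compute and a shell command to move; the robot and the scene stay as the last step left them, time stands still between calls to the robot, and variables do not carry over. Pictures are saved under pics/ and viewed, at most 10 in all, crops included, and the job is handed in when it is done.

```bash
mkdir -p pics; ls
cat > h.py <<'E'
import numpy as np, cv2
from rig import readout, grab_frame, camera_info, workorder, bot
from scipy.spatial.transform import Rotation as Ro
def pose():
    o=readout.get_obs(); return np.array(o["ee_pos"]),Ro.from_euler('xyz',o["orientation"],degrees=True).as_matrix()
def grab(n):
    p,R=pose(); im,d=grab_frame(n); c=camera_info(n)
    if n=="wrist":
        T=np.array(c["T_tool_cam"]); Rc=R@T[:3,:3]; o=R@T[:3,3]+p
    else:
        Rc=np.array(c["R"]).T; o=-Rc@np.array(c["t"])
    return im,d,(c,Rc,o)
def ray(k,u,v):
    c,Rc,o=k; return o,Rc@np.array([(u-c["cx"])/c["fx"],(v-c["cy"])/c["fy"],1])
def onz(k,u,v,z):
    o,r=ray(k,u,v); return o+r*(z-o[2])/r[2]
def cloud(k,d):
    c,Rc,o=k; v,u=np.mgrid[:d.shape[0],:d.shape[1]]
    P=np.stack([(u-c["cx"])/c["fx"]*d,(v-c["cy"])/c["fy"]*d,d],-1)
    return P@Rc.T+o
def save(n,im): cv2.imwrite("pics/"+n,im[...,::-1])
E
python3 - <<'E'
from h import *
o=readout.get_obs(); print(o,bot.tcp_to_grasp)
for n in ("scene","side"):
    im,d,k=grab(n); save(n+"0.png",im); np.savez(n+"0.npz",im=im,d=d,P=cloud(k,d)); print(k[2],k[1][:,2])
E
```

```text
pics
{'clock': 0.0, 'q': array([ 1.48152396e+01,  2.20897101e+01,  3.77787180e-01, -3.16410415e-02,
       -6.84122705e+01, -1.48166306e+01]), 'dq': array([-1.79863087e-04,  4.59256466e-03,  8.57785577e-02, -1.93474840e-01,
        3.03181995e-02, -5.54208992e-02]), 'effort': array([ 5.69075401e-04, -3.90661991e+01,  1.87403029e+01,  4.22001421e+00,
        1.09914420e-02, -1.81494070e-04]), 'ee_pos': array([6.24368013e+02, 1.04568126e-02, 2.21450224e+02]), 'orientation': array([ 1.79872416e+02, -3.34142266e-03, -9.00130607e+01]), 'ft_force': array([0.91406296, 0.42367146, 0.03443048]), 'torque': array([ 0.04696585, -0.02329625, -0.07949882]), 'grasp_force': 0.0, 'gripper_width': 86.91502844427117} 18.700000000000003
[ -22.66102906 -707.07046631  822.19525256] [ 0.46699787  0.64048476 -0.6096657 ]
[ 442.76972142 -594.80779931  894.12841971] [ 0.09443225  0.63183702 -0.76932732]
```

View pics/scene0.png

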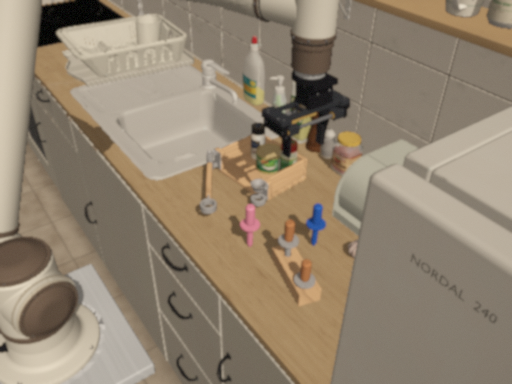

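View pics/side0.png

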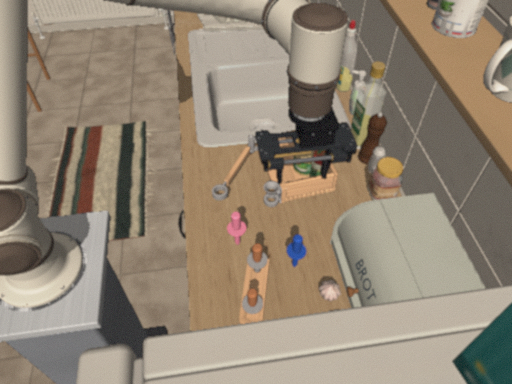

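Scene: the gate stands open, from its hinge at about (213,160) to its eye at (207,206), and the knuckles are at (259,195). Candidates for the long pin:
- Brown pin at (289,237): visible shaft under the collar, so likely the long one.
- Brown pin at (305,275): collar low on the block, so the short one.
- Pink (250,222) and blue (316,222): decoys.

The side view agrees: brown pins at (257,252) and (252,298), eye at (220,190), knuckle at (272,190).

Run:
```python
from h import *
for n,boxes in (("scene",dict(pinA=(278,300,215,262),pinB=(293,318,256,295),knuckle=(246,272,176,210),eye=(197,220,196,218),rail=(203,213,165,197),hinge=(205,222,150,170))),("side",dict(pinA=(246,270,238,275),pinB=(240,266,284,315),knuckle=(262,284,178,208),eye=(210,231,180,202),rail=(225,255,145,185)))):
    D=np.load(n+"0.npz"); im,P=D["im"],D["P"]; hsv=cv2.cvtColor(im,cv2.COLOR_RGB2HSV)
    for b,(u0,u1,v0,v1) in boxes.items():
        h=hsv[v0:v1,u0:u1].reshape(-1,3); p=P[v0:v1,u0:u1].reshape(-1,3); c=im[v0:v1,u0:u1].reshape(-1,3)
        zs=p[:,2]; 
        steel=(h[:,1]<70)&(zs>12)&(zs<130); brown=(h[:,0]<14)&(h[:,1]>130)&(zs>12); wood=(h[:,1]>70)&(zs>25)&(zs<80)
        for nm,m in (("steel",steel),("brown",brown),("wood",wood)):
            if m.sum()>8: print(n,b,nm,m.sum(),np.percentile(p[m],[3,50,97],axis=0).round().tolist())
big=cv2.resize(np.load("scene0.npz")["im"][140:310,190:340],None,fx=3.5,fy=3.5,interpolation=cv2.INTER_CUBIC); save("crop0.png",big)
```

```text
scene pinA steel 215 [[491.0, -122.0, 33.0], [507.0, -106.0, 75.0], [531.0, -83.0, 78.0]]
scene pinA brown 166 [[502.0, -112.0, 84.0], [508.0, -107.0, 112.0], [519.0, -99.0, 129.0]]
scene pinA wood 270 [[487.0, -130.0, 30.0], [510.0, -107.0, 33.0], [535.0, -78.0, 77.0]]
scene pinB steel 196 [[468.0, -208.0, 36.0], [481.0, -195.0, 41.0], [508.0, -170.0, 44.0]]
scene pinB brown 169 [[477.0, -198.0, 51.0], [483.0, -194.0, 78.0], [494.0, -184.0, 95.0]]
scene pinB wood 460 [[461.0, -218.0, 28.0], [486.0, -193.0, 34.0], [524.0, -122.0, 76.0]]
scene knuckle steel 371 [[562.0, 88.0, 18.0], [585.0, 105.0, 37.0], [605.0, 123.0, 76.0]]
scene knuckle wood 113 [[570.0, 100.0, 28.0], [612.0, 107.0, 66.0], [629.0, 129.0, 75.0]]
scene eye steel 207 [[428.0, 117.0, 34.0], [449.0, 133.0, 47.0], [465.0, 156.0, 53.0]]
scene eye wood 9 [[433.0, 147.0, 38.0], [464.0, 166.0, 44.0], [474.0, 171.0, 53.0]]
scene rail wood 183 [[464.0, 165.0, 37.0], [501.0, 218.0, 52.0], [538.0, 275.0, 55.0]]
scene hinge steel 205 [[547.0, 289.0, 18.0], [572.0, 301.0, 51.0], [581.0, 314.0, 75.0]]
scene hinge wood 72 [[523.0, 2
[... 411 characters left out ...]
0]]
side pinB brown 123 [[483.0, -198.0, 58.0], [491.0, -195.0, 92.0], [499.0, -182.0, 97.0]]
side pinB wood 381 [[466.0, -208.0, 31.0], [497.0, -164.0, 34.0], [524.0, -138.0, 74.0]]
side knuckle steel 341 [[565.0, 88.0, 20.0], [586.0, 106.0, 61.0], [606.0, 125.0, 76.0]]
side knuckle wood 51 [[609.0, 99.0, 28.0], [612.0, 103.0, 62.0], [617.0, 127.0, 72.0]]
side eye steel 182 [[432.0, 116.0, 36.0], [451.0, 132.0, 48.0], [469.0, 159.0, 54.0]]
side eye wood 26 [[457.0, 155.0, 36.0], [474.0, 166.0, 47.0], [483.0, 176.0, 53.0]]
side rail steel 44 [[468.0, 162.0, 19.0], [558.0, 298.0, 36.0], [567.0, 305.0, 51.0]]
side rail wood 281 [[471.0, 166.0, 37.0], [506.0, 220.0, 52.0], [546.0, 283.0, 56.0]]
```

View pics/crop0.png

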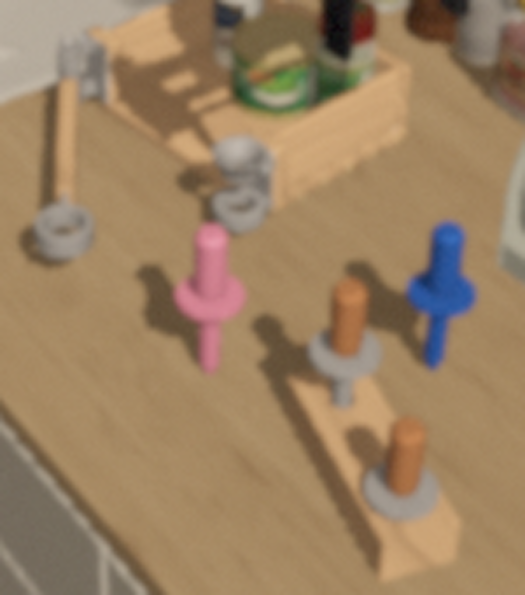

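Brown pin A at crop (350,315) shows its shaft, with the collar at z≈76 as expected for the long pin. Pin B's collar sits near the block, so it is the short one.

Now the obstacle heights and the geometry.

Run:
```python
from h import *
P=np.concatenate([np.load(n+"0.npz")["P"].reshape(-1,3) for n in("scene","side")])
m=(P[:,2]<215)&(P[:,2]>-5);P=P[m]
for y0 in range(60,340,40):
    r=[]
    for x0 in range(540,780,30):
        q=P[(P[:,0]>=x0)&(P[:,0]<x0+30)&(P[:,1]>=y0)&(P[:,1]<y0+40)]
        r.append(int(np.percentile(q[:,2],98)) if len(q)>5 else -9)
    print(y0,r)
# fits: collar, knuckle rim top, eye top, by z bands
def circ(p):
    A=np.c_[2*p[:,:2],np.ones(len(p))]; s=np.linalg.lstsq(A,(p[:,:2]**2).sum(1),rcond=None)[0]; return s[:2].round(1),np.sqrt(s[2]+s[:2]@s[:2]).round(1)
for n in("scene","side"):
    D=np.load(n+"0.npz"); P=D["P"].reshape(-1,3); h=cv2.cvtColor(D["im"],cv2.COLOR_RGB2HSV).reshape(-1,3)
    for nm,c,r,z0,z1 in(("collar",(511,-103),35,71,80),("rim",(585,106),32,71,80),("eye",(449,136),30,49,57)):
        m=(np.hypot(P[:,0]-c[0],P[:,1]-c[1])<r)&(P[:,2]>z0)&(P[:,2]<z1)&(h[:,1]<75); p=P[m]
        e=p.min(0),p.max(0); print(n,nm,m.sum(),((e[0]+e[1])/2).round(1),(e[1]-e[0]).round(),circ(p) if len(p)>5 else '')
    m=(h[:,0]>150)&(h[:,1]>60)&(P[:,2]>5)&(abs(P[:,0]-510)<60)&(abs(P[:,1]-10)<60); print("pink",np.percentile(P[m],[3,97],axis=0).round())
    m=(abs(h[:,0].astype(int)-115)<12)&(h[:,1]>150)&(P[:,2]>5)&(abs(P[:,0]-580)<80)&(abs(P[:,1]+90)<90); print("blue",np.percentile(P[m],[3,97],axis=0).round())
```

```text
60 [75, 75, 60, 2, 2, 2, 2, 2]
100 [76, 76, 72, 70, 70, 80, 74, 69]
140 [2, 11, 14, 14, -9, 122, 122, 70]
180 [2, 13, 15, 14, 68, 69, 69, -9]
220 [2, 12, 14, 15, 68, 69, 71, -9]
260 [68, 68, 54, 14, 110, 118, 116, -9]
300 [79, 70, 70, 70, 70, 116, -9, -9]
scene collar 164 [ 511.6 -101.1   75.4] [44. 44.  9.] (array([ 510.7, -102. ]), np.float64(17.4))
scene rim 67 [580.2 107.   75. ] [42. 41.  8.] (array([579.7, 106.2]), np.float64(18.4))
scene eye 81 [447.5 137.2  51.6] [40. 44.  5.] (array([447.9, 136.8]), np.float64(18.2))
pink [[457. -22.  17.]
 [496.   7. 124.]]
blue [[ 586. -105.   21.]
 [ 615.  -77.  121.]]
side collar 192 [ 514.2 -101.6   75.6] [44. 44.  9.] (array([ 514.2, -100.7]), np.float64(17.7))
side rim 87 [582.6 107.3  74.6] [41. 42.  7.] (array([582.4, 107. ]), np.float64(18.3))
side eye 86 [450.8 136.1  52.8] [40. 43.  7.] (array([450.6, 135.6]), np.float64(18.1))
pink [[461. -24.  22.]
 [498.   7. 123.]]
blue [[ 591. -106.   29.]
 [ 624.  -75.  123.]]
```

```bash
python3 -m inch '[[[-0.04,0.038,0],[0,0,0],0],[[-0.04,0.038,0],[0,0,0],0],[[-0.04,0.038,0],[0,0,0],0],[[-0.04,0.038,0],[0,0,0],0],[[-0.04,0.037,0],[0,0,0],0]]' 20; python3 -m inch '[[[0,0,0.05],[0,0,0],0],[[0,0,0.05],[0,0,0],0],[[0,0,0.05],[0,0,0],0],[[0,0,0.04],[0,0,0],0],[[0,0,0],[0,0,0],0]]'
```

```text
clock: 0.72
ee_pos: [434.4, 200.9, 222.3]
orientation: [180.0, -0.0, -90.0]
ft_force: [0.5, 0.8, -0.3]
gripper_width: 45.1
grasp_force: 0.0
clock: 1.35
ee_pos: [433.9, 198.2, 29.9]
orientation: [179.6, -0.3, -90.0]
ft_force: [0.5, 0.4, 0.7]
gripper_width: 1.8
grasp_force: 0.0
```

```bash
python3 -m inch '[[[0.004,-0.011,0],[0,0,0],0],[[0.004,-0.011,0],[0,0,0],0],[[0.008,-0.012,0],[0,0,0],0],[[0.008,-0.012,0],[0,0,0],0],[[0.006,-0.012,0],[0,0,0],0]]'; python3 -m inch '[[[0.006,-0.012,0],[0,0,0],0],[[0.005,-0.012,0],[0,0,0],0],[[0.004,-0.012,0],[0,0,0],0],[[0.001,-0.008,0],[0,0,0],0],[[0,0,0],[0,0,0],0]]'; python3 -m inch '[[[0,-0.005,0],[0,0,0],0],[[0,-0.004,0],[0,0,0],0],[[0,0,0],[0,0,0],0]]'
python3 - <<'E'
from h import *
im,d,k=grab("scene"); save("s1.png",cv2.resize(im[120:240,180:330],None,fx=4,fy=4,interpolation=cv2.INTER_CUBIC))
E
```

```text
clock: 1.98
ee_pos: [495.0, 169.3, 32.8]
orientation: [-180.0, 0.0, -90.0]
ft_force: [0.0, 0.8, 0.2]
gripper_width: 0.6
grasp_force: 0.3
clock: 2.6
ee_pos: [538.6, 154.0, 32.4]
orientation: [-180.0, 0.0, -90.0]
ft_force: [-0.2, -0.0, 0.1]
gripper_width: 0.5
grasp_force: 0.0
clock: 2.98
ee_pos: [547.3, 154.2, 32.6]
orientation: [-180.0, 0.0, -90.0]
ft_force: [0.0, 0.2, 0.8]
gripper_width: 0.3
grasp_force: 0.0
```

View pics/s1.png

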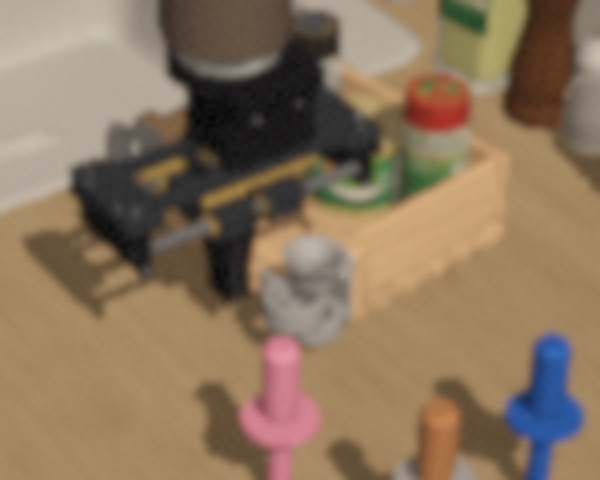

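The eye, at about (290,300) in the crop, is nearly in line and still slightly in front of the knuckles. I'll keep pushing gently until the force shows the stop.

```bash
for i in 1; do python3 -m inch '[[[0,-0.004,0],[0,0,0],0],[[0,-0.002,0],[0,0,0],0],[[0,0,0],[0,0,0],0]]'; done; python3 -m inch '[[[0,-0.002,0],[0,0,0],0],[[0,-0.002,0],[0,0,0],0],[[0,0,0],[0,0,0],0]]'
```

```text
clock: 3.4
ee_pos: [553.3, 154.1, 32.6]
orientation: [-180.0, 0.0, -90.0]
ft_force: [0.6, -0.9, 0.1]
gripper_width: 0.7
grasp_force: 0.0
clock: 3.78
ee_pos: [557.2, 154.1, 32.5]
orientation: [-180.0, 0.0, -90.0]
ft_force: [-0.8, -0.8, -0.2]
gripper_width: 0.5
grasp_force: 0.0
```

```bash
python3 -m inch '[[[0,-0.003,0],[0,0,0],0],[[0,0,0],[0,0,0],0]]'; python3 -m inch '[[[0,-0.003,0],[0,0,0],0],[[0,0,0],[0,0,0],0]]'
```

```text
clock: 4.03
ee_pos: [559.4, 153.9, 32.4]
orientation: [179.9, -0.0, -90.0]
ft_force: [-2.7, 1.2, 1.3]
gripper_width: 0.2
grasp_force: 1.2
clock: 4.28
ee_pos: [559.7, 153.6, 32.2]
orientation: [179.6, -0.1, -90.0]
ft_force: [-9.4, 3.5, 5.6]
gripper_width: 0.1
grasp_force: 4.8
```

The stop is reached: force rises with no travel. Backing off, lifting, then going above the pin.

```bash
python3 -m inch '[[[0,0.01,0],[0,0,0],0],[[0,0.035,0],[0,0,0],0],[[0,0,-0.05],[0,0,0],0],[[0,0,-0.06],[0,0,0],0],[[0,0,-0.06],[0,0,0],0]]'; python3 -m inch '[[[0.051,0,-0.02],[0,0,0],1],[[0.051,0,-0.01],[0,0,0],1],[[0.051,0,0],[0,0,0],1],[[0.051,0,0],[0,0,0],1],[[0.051,0,0],[0,0,0],1]]';python3 -m inch '[[[0,0,0],[0,0,0],1],[[0,0,0],[0,0,0],1]]'
python3 - <<'E'
from h import *
im,d,k=grab("scene"); iw,dw,kw=grab("wrist"); i3,d3,k3=grab("side"); np.savez("w1.npz",im=iw,d=dw,P=cloud(kw,dw)); np.savez("s2.npz",im=i3,d=d3,P=cloud(k3,d3))
a=cv2.resize(im[140:230,190:290],(400,360),interpolation=cv2.INTER_CUBIC); b=cv2.resize(iw,(400,300)); b=np.pad(b,((0,60),(0,0),(0,0))); save("c2.png",np.hstack([a,b])); print(kw[2],kw[1][:,2])
E
```

```text
clock: 4.9
ee_pos: [518.1, 153.9, 204.6]
orientation: [-179.9, 0.0, -90.0]
ft_force: [1.0, 0.3, -0.5]
gripper_width: 0.0
grasp_force: 0.0
clock: 5.52
ee_pos: [518.2, -102.8, 233.0]
orientation: [-179.9, -0.0, -90.0]
ft_force: [0.2, 0.3, -0.3]
gripper_width: 42.9
grasp_force: 0.0
clock: 5.78
ee_pos: [518.1, -101.1, 232.6]
orientation: [-180.0, 0.0, -90.0]
ft_force: [0.5, 0.2, 0.1]
gripper_width: 62.3
grasp_force: 0.0
[ 517.58226433 -185.96397783  393.65587883] [ 7.14415845e-04  3.04172103e-01 -9.52616828e-01]
```

View pics/c2.png

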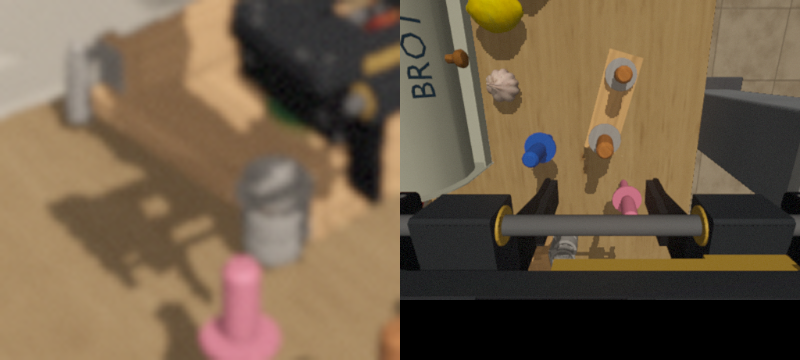

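The gate is shut: the eye is stacked with the knuckles at about (275,210) in the left half. In the wrist view, pin A's collar is at about (262,178) and the tip of its grip at (262,190). Refining the pin and knuckle positions.

Run:
```python
from h import *
D=np.load("w1.npz"); im=D["im"];P=D["P"];p=P.reshape(-1,3); h=cv2.cvtColor(im,cv2.COLOR_RGB2HSV).reshape(-1,3)
near=np.hypot(p[:,0]-512,p[:,1]+102)<35
for nm,m in(("collar",near&(p[:,2]>70)&(p[:,2]<82)&(h[:,1]<90)),("gripTop",near&(p[:,2]>120)),("grip",near&(p[:,2]>85)&(p[:,2]<125))):
    q=p[m]; print(nm,m.sum(),((q.max(0)+q.min(0))/2).round(1),np.ptp(q,axis=0).round(1),np.median(q,axis=0).round(1))
for n,f in(("wrist","w1.npz"),("side","s2.npz")):
    D=np.load(f);p=D["P"].reshape(-1,3);h=cv2.cvtColor(D["im"],cv2.COLOR_RGB2HSV).reshape(-1,3)
    for z0,z1 in((72,79),(12,80)):
        m=(np.hypot(p[:,0]-582,p[:,1]-107)<28)&(p[:,2]>z0)&(p[:,2]<z1)&(h[:,1]<75);q=p[m]
        if len(q)>4: print(n,z0,m.sum(),((q.max(0)+q.min(0))/2).round(1),np.ptp(q,axis=0).round(1),np.median(q,axis=0).round(1))
```

```text
collar 799 [ 513.7 -103.1   76.3] [44.9 40.6  6.6] [ 514.4 -108.3   75.7]
gripTop 16287 [ 508.2 -112.9  233. ] [ 59.2  45.5 225.8] [ 509.  -127.   332.1]
grip 259 [ 514.  -101.2  105.3] [21.2 20.8 39.4] [ 513.9 -109.4  112.2]
wrist 72 131 [582.8  99.5  73.9] [39.5 28.9  3.8] [585.7  93.1  74.2]
wrist 12 990 [584.9 103.9  46.8] [45.9 37.8 58. ] [585.5  98.3  51.2]
side 72 9 [583.3  88.7  74.7] [13.   3.   4.1] [581.9  89.2  74. ]
side 12 116 [581.3 104.6  48.8] [37.7 37.1 62.4] [581.2  92.9  49.9]
```

```bash
python3 -m inch '[[[0,0.004,0.02],[0,0,0],1],[[0,0,0.04],[0,0,0],1],[[0,0,0.04],[0,0,0],1],[[0,0,0.036],[0,0,0],1],[[0,0,0.01],[0,0,0],1]]' ; python3 -m inch '[[[0,0,0],[0,0,0],0.2],[[0,0,0],[0,0,0],0],[[0,0,0],[0,0,0],0],[[0,0,0],[0,0,0],0],[[0,0,0],[0,0,0],0]]' 30
```

```text
clock: 6.55
ee_pos: [512.7, -100.1, 84.6]
orientation: [179.8, -0.0, -89.9]
ft_force: [0.2, -0.1, 0.4]
gripper_width: 87.7
grasp_force: 0.0
clock: 7.18
ee_pos: [514.1, -101.0, 86.9]
orientation: [-180.0, 0.0, -90.0]
ft_force: [-0.5, 0.4, 0.2]
gripper_width: 45.1
grasp_force: 0.0
```

```bash
python3 -m inch '[[[0,0,0],[0,0,0],0],[[0,0,0],[0,0,0],0]]'
```

```text
clock: 7.42
ee_pos: [513.9, -101.0, 86.5]
orientation: [180.0, 0.0, -90.0]
ft_force: [-0.2, -0.5, -0.6]
gripper_width: 25.0
grasp_force: 0.0
```

```bash
python3 -m inch '[[[0,0,0],[0,0,0],0],[[0,0,0],[0,0,0],0],[[0,0,0],[0,0,0],0]]'; python3 -m inch '[[[0,0,-0.015],[0,0,0],0],[[0,0,-0.02],[0,0,0],0],[[0,0,-0.03],[0,0,0],0],[[0,0,-0.035],[0,0,0],0],[[0,0,-0.035],[0,0,0],0]]'
python3 -m inch '[[[-0.03,-0.01,0],[0,0,0],0],[[-0.04,-0.014,0],[0,0,0],0],[[-0.04,-0.014,0],[0,0,0],0],[[-0.04,-0.013,0],[0,0,0],0],[[-0.03,-0.01,0],[0,0,0],0]]'
python3 -m inch '[[[-0.02,-0.005,0],[0,0,0],0],[[-0.008,-0.002,0],[0,0,0],0],[[0,0,0],[0,0,0],0],[[0,0,0],[0,0,0],0]]'
python3 - <<'E'
from h import *
for n in("scene","side","wrist"):
    im,d,k=grab(n); np.savez(n+"3.npz",im=im,d=d,P=cloud(k,d)); 
    if n=="scene": a=cv2.resize(im[60:220,190:350],(400,400),interpolation=cv2.INTER_CUBIC)
    if n=="side": b=cv2.resize(im[60:220,210:370],(400,400),interpolation=cv2.INTER_CUBIC)
save("c3.png",np.hstack([a,b]))
E
```

```text
clock: 7.8
ee_pos: [514.0, -101.0, 86.5]
orientation: [180.0, -0.0, -90.0]
ft_force: [-0.4, 0.3, 0.1]
gripper_width: 20.9
grasp_force: 29.9
clock: 8.43
ee_pos: [513.6, -101.0, 223.6]
orientation: [-180.0, 0.0, -90.0]
ft_force: [0.4, -0.6, -1.7]
gripper_width: 21.4
grasp_force: 29.9
clock: 9.05
ee_pos: [575.1, 80.6, 222.5]
orientation: [-180.0, 0.0, -89.9]
ft_force: [1.0, -0.4, -0.8]
gripper_width: 21.3
grasp_force: 29.9
clock: 9.55
ee_pos: [581.7, 106.1, 221.7]
orientation: [180.0, -0.0, -90.1]
ft_force: [0.0, -0.5, -1.6]
gripper_width: 20.8
grasp_force: 29.9
```

View pics/c3.png

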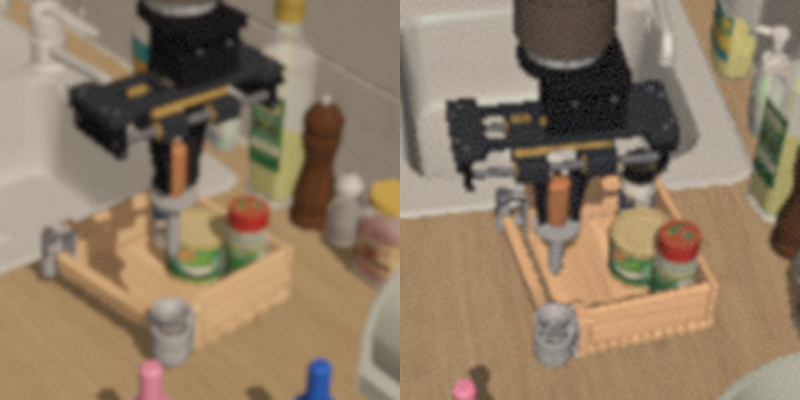

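The pin is held upright above the knuckle: tip at (172,255) and (555,270), knuckle rims at (170,305) and (555,318). Now the offset between collar and rim in the same camera views.

Run:
```python
from h import *
for n in("scene","side"):
    D=np.load(n+"3.npz");p=D["P"].reshape(-1,3);h=cv2.cvtColor(D["im"],cv2.COLOR_RGB2HSV).reshape(-1,3)
    for nm,z0,z1,r,s in(("rim",71,80,30,75),("collar",200,222,30,110),("shaft",150,196,15,110),("tip",120,155,15,110),):
        m=(np.hypot(p[:,0]-582,p[:,1]-107)<r)&(p[:,2]>z0)&(p[:,2]<z1)&(h[:,1]<s);q=p[m]
        if len(q)>4: print(n,nm,m.sum(),((q.max(0)+q.min(0))/2).round(1),np.ptp(q,axis=0).round(1),np.median(q,axis=0).round(1))
# silhouette axis of shaft: mid column per row, steel above caddy; ray to plane through the axis
    im,k=D["im"],None
```

```text
scene rim 69 [579.3 107.5  74.9] [40.7 41.9  7.4] [582.4 107.9  73.8]
scene collar 130 [579.6 104.2 213.2] [43.9 42.2 17.5] [572.2  97.9 210.6]
scene shaft 92 [577.8 104.7 172.8] [13.6 13.7 45.4] [575.8 102.6 171.2]
scene tip 20 [578.2 104.2 146.1] [12.3 12.7 17.2] [577.2 102.8 151.7]
side rim 93 [584.2 108.   75.1] [43.3 42.5  8.3] [584.3 111.5  75. ]
side collar 136 [581.9 100.  213.9] [44.2 35.6 14.8] [580.   95.9 211.4]
side shaft 67 [581.  103.5 171. ] [12.3 10.6 41.7] [579.5 101.5 171.6]
side tip 11 [580.1 102.9 146.5] [ 9.2  7.9 15.3] [580.8 103.1 150.1]
```

```bash
python3 -m inch '[[[-0.0015,-0.001,0.02],[0,0,0],0],[[0,0,0.025],[0,0,0],0],[[0,0,0.015],[0,0,0],0],[[0,0,0.006],[0,0,0],0],[[0,0,0.006],[0,0,0],0]]'; python3 -m inch '[[[0,0,0.005],[0,0,0],0],[[0,0,0.005],[0,0,0],0],[[0,0,0],[0,0,0],0]]'; python3 -m inch '[[[0,0,0.005],[0,0,0],0],[[0,0,0.005],[0,0,0],0],[[0,0,0],[0,0,0],0]]'
```

```text
clock: 10.32
ee_pos: [583.5, 108.6, 150.0]
orientation: [-179.9, 0.0, -90.0]
ft_force: [-0.1, 0.5, -1.3]
gripper_width: 20.8
grasp_force: 29.9
clock: 10.7
ee_pos: [582.8, 108.5, 139.2]
orientation: [180.0, -0.0, -90.0]
ft_force: [0.7, -0.1, -0.1]
gripper_width: 20.8
grasp_force: 29.9
clock: 11.08
ee_pos: [582.6, 108.4, 128.9]
orientation: [179.9, -0.0, -90.0]
ft_force: [0.3, 0.1, -1.3]
gripper_width: 20.9
grasp_force: 29.9
```

```bash
python3 -m inch '[[[0,0,0.005],[0,0,0],0],[[0,0,0.005],[0,0,0],0],[[0,0,0.004],[0,0,0],0],[[0,0,0.004],[0,0,0],0],[[0,0,0],[0,0,0],0]]'; python3 -m inch '[[[0,0,0.005],[0,0,0],0],[[0,0,0.005],[0,0,0],0],[[0,0,0.003],[0,0,0],0],[[0,0,0.003],[0,0,0],0],[[0,0,0],[0,0,0],0]]'
```

```text
clock: 11.7
ee_pos: [582.7, 108.4, 111.1]
orientation: [180.0, -0.0, -90.0]
ft_force: [1.0, -0.1, 0.2]
gripper_width: 21.0
grasp_force: 29.9
clock: 12.32
ee_pos: [582.8, 108.5, 95.3]
orientation: [180.0, -0.0, -90.0]
ft_force: [0.6, 1.0, -0.6]
gripper_width: 21.1
grasp_force: 29.9
```

```bash
python3 -m inch '[[[0,0,0.002],[0,0,0],0],[[0,0,0.001],[0,0,0],0],[[0,0,0],[0,0,0],0]]'; python3 -m inch '[[[0,0,0.001],[0,0,0],0],[[0,0,0.001],[0,0,0],0],[[0,0,0],[0,0,0],0]]'
```

```text
clock: 12.7
ee_pos: [582.9, 108.5, 92.5]
orientation: [180.0, -0.0, -90.0]
ft_force: [0.7, 0.2, -0.3]
gripper_width: 20.9
grasp_force: 29.9
clock: 13.08
ee_pos: [583.0, 108.5, 90.6]
orientation: [-180.0, -0.0, -90.0]
ft_force: [-0.4, 0.5, 0.1]
gripper_width: 21.2
grasp_force: 29.9
```

```bash
python3 -m inch '[[[0,0,0.001],[0,0,0],0],[[0,0,0],[0,0,0],0]]'; python3 -m inch '[[[0,0,0.001],[0,0,0],0],[[0,0,0],[0,0,0],0]]'
```

```text
clock: 13.32
ee_pos: [583.1, 108.5, 90.5]
orientation: [-180.0, -0.0, -90.0]
ft_force: [-2.2, -0.4, 5.5]
gripper_width: 21.3
grasp_force: 30.0
clock: 13.58
ee_pos: [583.1, 108.5, 90.5]
orientation: [-180.0, -0.0, -90.0]
ft_force: [-3.7, 1.0, 9.4]
gripper_width: 21.1
grasp_force: 30.0
```

The collar is seated at TCP z 90.5, as computed. Releasing and rising.

```bash
python3 -m inch '[[[0,0,-0.001],[0,0,0],0.4],[[0,0,0],[0,0,0],0.8],[[0,0,0],[0,0,0],1],[[0,0,0],[0,0,0],1],[[0,0,0],[0,0,0],1]]'; python3 -m inch '[[[0,0,0],[0,0,0],1],[[0,0,-0.02],[0,0,0],1],[[0,0,-0.05],[0,0,0],1],[[0,0,-0.05],[0,0,0],1],[[0,0,-0.05],[0,0,0],1]]'; python3 -m inch '[[[0.05,0,0],[0,0,0],1],[[0.05,0,0],[0,0,0],1],[[0.05,0,0],[0,0,0],1],[[0,0,0],[0,0,0],1]]'
python3 - <<'E'
from h import *
for n in("scene","side"):
    im,d,k=grab(n); P=cloud(k,d); p=P.reshape(-1,3); h=cv2.cvtColor(im,cv2.COLOR_RGB2HSV).reshape(-1,3)
    m=(np.hypot(p[:,0]-582,p[:,1]-107)<30)&(p[:,2]>60)&(p[:,2]<150); 
    s=m&(h[:,1]<90); b=m&(h[:,0]<14)&(h[:,1]>130)
    print(n,np.percentile(p[s],[3,90],axis=0).round(),np.percentile(p[b],[3,98],axis=0).round())
    if n=="scene": a=cv2.resize(im[120:230,190:300],(400,400),interpolation=cv2.INTER_CUBIC)
    else: c=cv2.resize(im[120:230,210:320],(400,400),interpolation=cv2.INTER_CUBIC)
save("c4.png",np.hstack([a,c]))
E
```

```text
clock: 14.2
ee_pos: [583.0, 108.5, 89.3]
orientation: [180.0, -0.0, -90.0]
ft_force: [-0.5, 0.2, -0.7]
gripper_width: 62.7
grasp_force: 0.0
clock: 14.82
ee_pos: [582.8, 108.4, 261.2]
orientation: [-180.0, 0.0, -90.0]
ft_force: [1.2, 0.5, -0.4]
gripper_width: 86.9
grasp_force: 0.0
clock: 15.32
ee_pos: [582.6, -44.4, 259.6]
orientation: [180.0, -0.0, -90.3]
ft_force: [-0.8, 0.2, -0.3]
gripper_width: 87.2
grasp_force: 0.0
scene [[559.  88.  61.]
 [600. 117.  81.]] [[570.  97.  88.]
 [585. 113. 133.]]
side [[567.  87.  61.]
 [604. 114.  83.]] [[573.  97.  92.]
 [591. 114. 134.]]
```

View pics/c4.png

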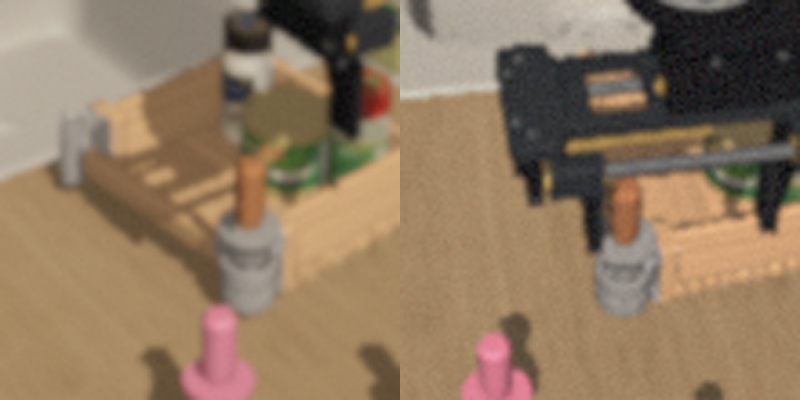

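The pin stands upright at (250,190) and (625,215) with its collar on the upper knuckle. Its top is at z≈133, as expected, and the gate is shut.

```bash
python3 -c "
from rig import workorder; print(workorder.sign_off())"
```

```text
the job is handed in; nothing more can be done
None
```

The gate is fully shut, the long pin is threaded through knuckle, eye and knuckle with its collar on the upper knuckle and released, and the job was handed in at about 15 s on the robot clock (limit 58 s).

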